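Lock the battery cover of the kitchen scales with a screwdriver

ROBOT

A 7-joint arm with a two-finger parallel gripper is mounted at the origin on a cart in front of the work surface, level with it; the furniture and walls round the work are solid. World frame = base frame: x ahead of the robot, y to its left, z up, the work surface at z = 0. Lengths are in m, angles in degrees, forces in N, time in s.
With the tool pointing down it reaches from about 0.425 to 0.95 m from the base axis. Payload 4.7 kg.
Tool frame: the origin (TCP) lies on the centre line of the jaws, within the pads' length; the fingertips stand 25 mm ahead of it and the grasp point (between the pads) lies 6 mm ahead of it; z points along the fingers, y is the line along which they close (so a half turn about z gives the same grasp; the last joint's range is limited). The gripper opens to 87 mm and grips with 3 to 60 N. Pads are 19 mm wide; open, the fingers measure 117 mm over their backs; the gripper's body (75 mm by 190 mm) begins 51 mm behind the grasp point.
Start: joints at [69.506, 26.849, -2.785, 87.806, 1.381, 65.374, -4.715], TCP at [0.218, -0.639, 0.248] pointing down, gripper open.
Joint ranges: [-148.3, 148.3], [-19.14, 114.17], [-79.39, 73.82], [5.75, 140.21], [-59.74, 239.74], [12.07, 113.84], [-152.46, 152.46]. Speed limits (degrees/s): [147.25, 147.25, 180, 180, 180, 180, 180].

INTERFACE

Orientations are given as a 3x3 rotation matrix whose columns are the frame's x, y, z axes.
In Python, from plant import manip gives the robot as it stands. The module is installed in compiled form; this text tells all that it offers.
- The arm moves only by the tool carry_out, never from a script. Its arguments are lists of equal length, an entry for each row: "fingers": the opening, from 0 (shut) to 1 (fully open); "xyz": the shift along the tool's x, y, z in mm, a list of three; "yaw": the turn about the tool's z in degrees. A call has 1 to 20 rows; each row shifts and turns the commanded pose from where the row before left it, along the tool's axes as they then stand; what a row does not reach is not made up. A row lasts 1/10 s, in which the tool goes at most 50 mm and 8.59 degrees, less where a joint would pass 70% of its speed; a pose out of reach is approached as far as the arm can. A call is refused whole if a number of a shift passes 50 or a number of a turn 8.59, either way. A call with a gripper value outside its range is refused whole. The fingers move at their own pace and stop on an object; "grip_force" is the grip in N (left out, the last holds). Time passes only in rows, so rows that do not move let the fingers close. It gives the time, the measured TCP pose, the force, the opening and the grip force at its end, in the units of the state.
- manip.get_obs(): the state, without advancing time (a new reading comes with each control period).
- manip.camera(name): name is "scene" or "top" or "wrist"; returns a dict with "color" (420x560x3 uint8, red, green, blue), "z_map" (420x560 float32, m along the optical axis (not along the pixel's ray), 0 where there is no reading), "mtx" (3x3 intrinsics, pixels), "world_to_cam" (4x4, takes a point from world to camera coordinates). Camera axes: x right, y down, z forward; pixel columns grow to the right and rows downward; lengths in m; the calibration is good to about 2 mm. A picture is of the moment at which its call begins.
- manip.sign_off(): hands the job in; it is judged then, once.
Trained networks look in the newest picture that a camera, given by its name, has taken for a name from the list of things; names that differ only in an ending like _2 or _b are one class to them, and where a whole thing is asked for, a point or a joint stands for the part that bears it (a point fixed in the world has none). Each returns a list of dicts, best first, with "score" (0 to 1); they miss things now and then, are a little off and sometimes report something else, mostly with a low value. They report only what shows in the picture. A call takes as long as a camera call. They do not tell look-alikes from the thing itself.
- manip.look_for(camera, query): "rect" ([left, top, width, height] in pixels, round what is visible of it).
- manip.outline_of(camera, query): "region" (420x560 bool, what is visible of it) and "rect" ([left, top, width, height] in pixels, round what is visible of it).
The state is a dict: "time_s": time; "joints": joint angles; "qd": joint speeds; "tau": joint torques, N m; "tcp_pos": TCP position; "tool_rot": TCP orientation; "wrist_force": force on the tool from outside, world axes, zero at the start; "moment": the same for the moment, N m; "width": opening from 0.0 (shut) to 1.0 (fully open); "grip_force": force on a finger pad.
Only numpy, scipy, OpenCV 4.12 (cv2) and the standard library are available. Lean on these libraries where they do the work, as an engineer would, in place of code of your own. Each camera call takes 0.05 s, during which the arm holds its last target. There are 200 camera calls.

TASK

The kitchen scales lie face down and their battery cover is held by one sprung quarter-turn screw that stands proud. Take the cross-tipped screwdriver (square handle) from the rack, feel its bit home in the screw's cross slot, push the screw in firmly but without forcing it (never as much as 25 N), and turn it clockwise under that push until it locks. Then hang the screwdriver upright in its hole in the rack again; leave the flat-bladed screwdriver and everything else alone.

Things in the scene. Friction and masses are not known exactly. Their poses are not given: they have to be found in the camera images.
- scales: Kitchen scales lying face down, immovable: white slab 160 x 200 mm (x, y), 26 mm high, four rubber feet to 39 mm at the corners, and a grey raised battery cover (70 x 110 mm) with its face at height 36 mm. Origin: centre of the scales on the worktop, z up. The screw's axis is vertical through x = 0, y = -30 mm of this frame, in a round well 30 mm wide in the cover.
- cover_well (a point): Centre of the well's mouth on the screw's axis, in the cover's face (36 mm high); axes as the scales'. In it stands the steel screw, head 26 mm across, its flat top 0.5 to 12 mm above this point, differing from time to time: find it by feel. Cross slot across the whole head: 5 mm wide, 7 mm deep, mouth chamfered 1 mm, arms along the scales' x and y when joint screw reads 0.
- screw (a joint): Turn of the screw, rad, clockwise from above: 0 to 0.08 at the start; locks from 0.98; stop at 1.1 to 1.25; hard end 1.35; friction 0.015 N m. Sprung upward: sinks from 4 N on by 1.5 N per mm, stop after 5.5 mm (12.3 N). Pushed in under 4 mm (10 N) an inner ledge bars it at about 0.15. Push 11 to 13 N all through the turn; contact forces must stay under 25 N. Locked, it stays about 1.2 mm in.
- driver: Cross-tipped screwdriver, 120 mm long, about 90 g, hanging tip down in the rack. Origin at the tip of the bit, z along the shank to the handle. Bit: two crossed blades 12 mm wide, 3 mm thick, 12 mm long, along the tool's x and y axes (last 2 mm narrowed to 10 x 2 mm). Steel shank 10 mm thick up to z = 60 mm, handle from there to the end; the handle's lower end rests on the rack.
- driver_grip (a point): Where to grip the cross-tipped screwdriver: on its axis, 95 mm above the tip, in the black square handle, 24 mm across its flats (corners chamfered 4 mm). The flats are square to the tool's x and y axes, so fingers closed on two flats know the bit's angle; the bit looks the same every quarter turn. Grip with 40 N or more.
- driver_flat: Flat-bladed screwdriver of the same length with a round black handle (26 mm across), hanging in the other hole of the rack. Not to be used or moved. Origin at its tip.
- rack: Wooden rack, 60 x 160 x 75 mm (x, y, z), immovable: a 12 mm board, top at z = 75 mm, on two end cheeks. Origin: centre of its underside. Two through holes 17 mm wide with 2 mm chamfers at y = -45 and +45 mm each hold one screwdriver, its tip 15 mm above the worktop; which hangs in which hole varies.
- hole0 (a point): Centre of the mouth of the rack's hole at y = -45 mm, on the board's top, 75 mm above the worktop.
- hole1 (a point): Centre of the mouth of the rack's hole at y = +45 mm, on the board's top, 75 mm above the worktop.
- salt_shaker: Bystander: glass shaker 44 mm wide, 90 mm high. Origin under its centre.
- pepper_mill: Bystander: wooden pepper mill 58 mm wide, 165 mm high. Origin under its centre.
- tin_beans: Bystander: food tin 75 mm wide, 58 mm high. Origin under its centre.
- jam_jar: Bystander: jam jar 73 mm wide, 84 mm high. Origin under its centre.
- mug_white: Bystander: white dotted mug 97 mm high, stuck in place. Origin under its centre.
- apple_a: Bystander: apple, 77 mm wide, 73 mm high, stuck in place. Origin under its centre.
Things that resemble listed ones, but are neither listed nor needed, are in the scene too. Leave any blue or yellow look-alike of the driver alone.

How it is judged (in metres and radians):
On the way, in this order (a step that is already met when the one before it is completed fails the run):
1. the cross-tipped screwdriver is lifted clear of the rack (z of driver in the frame of rack above 0.078 m), for 0.1 s.
2. the screw is turned past its catch with the screwdriver's bit pressing in it (value of joint screw above 1 rad and contact force between scales and driver above 1 N and horizontal distance between driver and cover_well below 0.006 m), for 0.1 s.
At the end, for the whole second after the job is handed in: Screw turned clockwise at least 0.98 rad and staying there; cross-tipped screwdriver released, still and upright (0.12 rad) in its hole of the rack, tip within 8 mm of the hole's axis, handle within 4 mm of the board (value of joint screw above 0.98 rad and (horizontal distance between driver and hole0 below 0.008 m or horizontal distance between driver and hole1 below 0.008 m) and angle between driver's own z axis and vertical below 0.12 rad and z of driver in the frame of rack below 0.019 m and linear speed of driver below 0.02 m/s); the robot touches nothing.
It fails at once if screwdriver and scales press on one another with 25 N or more (contact force between scales and driver above 25 N).
It fails at once if the fingers touch the scales (contact force between the fingers and scales above 2 N).
It fails at once if the flat-bladed screwdriver is moved more than 10 mm (distance of driver_flat from where it was at the start of the episode above 0.01 m).
It fails at once if a bystander is moved more than 20 mm (distance of any of salt_shaker, pepper_mill, tin_beans, jam_jar from where it was at the start of the episode above 0.02 m).
It also fails if it takes over 72 s, if anything falls off the work surface, if the arm or the gripper's body presses on something with over 40 N, if the wrist force passes 120 N, or if a joint passes its speed limit or range.

## Working session

There is one attempt and no reset: what is moved stays moved. The work goes in short steps, Python scripts to look and compute and a tool call to move; the robot and the scene stay as the last step left them, time stands still between calls to the robot, and variables do not carry over. Pictures are saved under pics/ and viewed, at most 10 in all, crops included, and the job is handed in when it is done.

Besides the shell and the picture viewer there is one more tool, called after "Call:" by a JSON object that holds its "fn" and its "kwargs". carry_out: Moves the arm, as the interface text tells. Its arguments: {"type":"object","properties":{"fingers":{"type":"array"},"xyz":{"type":"array"},"yaw":{"type":"array"},"grip_force":{"type":"number"}},"required":["fingers","xyz","yaw"]}

```bash
mkdir -p pics; cat > h.py <<'E'
from plant import manip
import numpy as np, cv2
def cloud(c):
    z=c["z_map"];K=c["mtx"];v,u=np.mgrid[:420,:560]
    P=np.stack([(u-K[0,2])/K[0,0]*z,(v-K[1,2])/K[1,1]*z,z],-1)
    T=np.linalg.inv(c["world_to_cam"]);W=P@T[:3,:3].T+T[:3,3];W[z==0]=np.nan
    return W
def save(c,n,crop=None,s=1):
    im=c["color"][...,::-1]
    if crop: l,t,w,h=crop;im=im[t:t+h,l:l+w]
    cv2.imwrite("pics/"+n,cv2.resize(im,None,fx=s,fy=s,interpolation=cv2.INTER_CUBIC))
E
python3 - <<'E'
from h import *
ims=[]
for n in ["scene","top"]:
    c=manip.camera(n);W=cloud(c);np.save(n,W);cv2.imwrite(n+".png",c["color"][...,::-1]);save(c,n+"1.png",s=1.4)
    for q in ["scales","driver","driver_flat","rack","cover_well","screw"]:
        for d in manip.outline_of(n,q)[:4]:
            p=W[d["region"]];print(n,q,round(d["score"],2),d["rect"],np.nanmedian(p,0).round(3),np.nanmax(p[:,2]).round(3))
o=manip.get_obs();print(o["time_s"],o["tcp_pos"],o["tool_rot"],o["wrist_force"])
E
```

```text
scene scales 0.75 [282.0, 220.4, 98.3, 60.5] [ 0.423 -0.181  0.026] 0.043
scene scales 0.23 [119.6, 215.5, 37.4, 50.1] [0.749 0.138 0.067] 0.099
scene driver 0.94 [245.5, 253.0, 12.8, 45.4] [0.463 0.053 0.086] 0.123
scene driver 0.87 [242.5, 215.8, 9.8, 35.9] [ 0.573 -0.04   0.093] 0.124
scene driver 0.73 [252.6, 232.4, 16.6, 47.7] [ 0.494 -0.012  0.089] 0.125
scene driver 0.71 [209.4, 224.5, 16.7, 47.6] [0.572 0.058 0.105] 0.138
scene driver_flat 0.83 [175.8, 244.0, 15.2, 50.0] [0.571 0.148 0.11 ] 0.138
scene rack 0.61 [166.0, 242.4, 72.9, 69.0] [0.567 0.107 0.047] 0.079
scene cover_well 0.81 [284.4, 218.3, 96.2, 63.6] [ 0.422 -0.18   0.026] 0.043
scene cover_well 0.18 [210.0, 225.4, 18.3, 45.8] [0.572 0.058 0.106] 0.138
top scales 0.89 [253.7, 220.6, 86.1, 77.4] [ 0.438 -0.202  0.026] 0.044
top driver 0.71 [230.1, 194.8, 10.4, 13.4] [ 0.574 -0.046  0.117] 0.125
top driver 0.68 [191.3, 240.0, 11.5, 11.5] [0.468 0.046 0.118] 0.126
top driver 0.55 [216.1, 224.7, 11.9, 15.4] [ 0.496 -0.017  0.118] 0.125
top driver 0.48 [185.4, 193.8, 18.8, 14.4] [0.575 0.051 0.131] 0.138
top driver_flat 0.71 [149.8, 198.1, 15.2, 9.5] [0.575 0.14  0.128] 0.14
top driver_flat 0.55 [186.1, 191.5, 14.7, 16.9] [0.575 0.051 0.132] 0.138
top rack 0.55 [148.4, 191.9, 67.3, 28.5] [0.566 0.099 0.074] 0.136
top rack 0.25 [187.1, 193.2, 18.3, 12.7] [0.576 0.052 0.131] 0.138
top cover_well 0.6 [256.0, 216.8, 84.2, 81.3] [ 0.438 -0.202  0.026] 0.044
top screw 0.54 [303.6, 256.5, 15.3, 9.3] [ 0.432 -0.231  0.034] 0.041
top screw 0.51 [187.4, 191.6, 14.2, 19.1] [0.575 0.051 0.131] 0.138
0.7 [ 0.21801373 -0.63883957  0.24761711] [[ 9.46428838e-01  3.22912443e-01  9.42227828e-05]
 [ 3.22912452e-01 -9.46428834e-01 -1.05734937e-04]
 [ 5.50320316e-05  1.30496303e-04 -9.99999990e-01]] [ 0.01047771 -0.01381873 -0.21297722]
```

View pics/scene1.png

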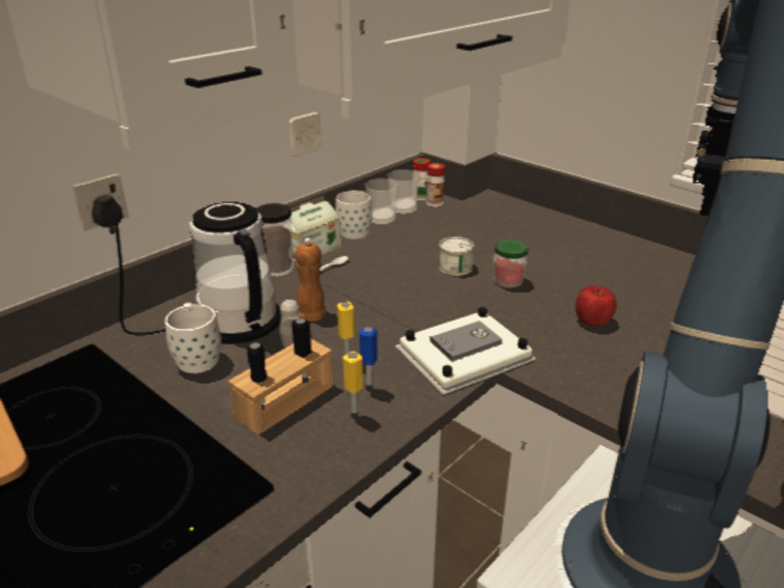

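View pics/top1.png

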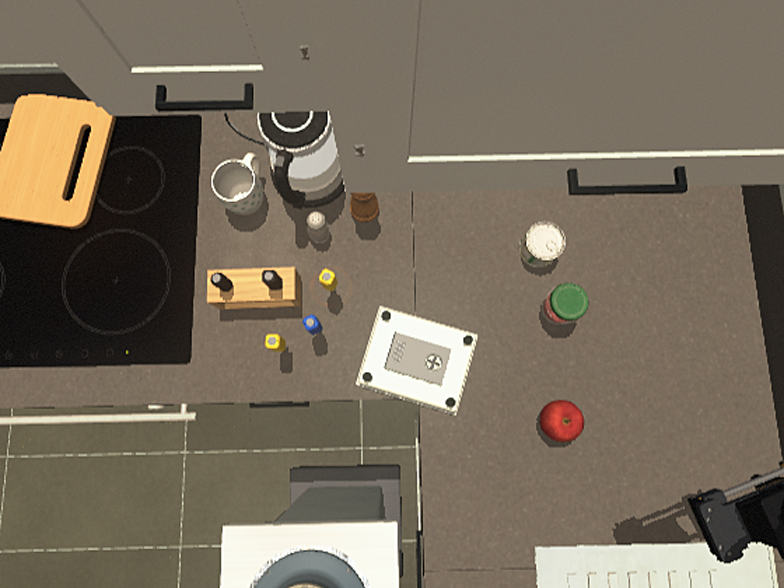

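The scene shows the rack (px 166–239, 242–311 unscaled) with two black handles: (217,245) and (184,269). Nearby are yellow/blue look-alikes at (245,270), (260,250) and (247,230), which I'll leave alone. The scales are at about (330,250). The screw with its cross shows in the top picture at (310,258). Next I'll work out the poses and the wrist camera's offset.

```bash
python3 - <<'E'
from h import *
W=np.load("top.npy")
def rect(mask,n):
    p=W[mask][:,:2].astype(np.float32);print(n,len(p),cv2.minAreaRect(p*1000))
x,y,z=W[...,0],W[...,1],W[...,2]
R=(abs(x-.437)<.15)&(abs(y+.2)<.15)
rect(R&(z>.02)&(z<.03),"slab"); rect(R&(z>.018)&(z<.048),"all")
m=(R&(z>.0365)&(z<.046)).astype(np.uint8);n,l=cv2.connectedComponents(m)
for i in range(1,n):
    if (l==i).sum()>3: print("foot",(l==i).sum(),W[l==i].mean(0).round(4))
m=R&(z>.0315)&(z<.0375);rect(m,"cover")
R=(x>.5)&(x<.65)&(y>-.02)&(y<.21)
rect(R&(z>.07)&(z<.08),"rack")
for S in ["top","scene"]:
    W=np.load(S+".npy");x,y,z=W[...,0],W[...,1],W[...,2]
    for yy in (.051,.14):
        m=(abs(x-.573)<.03)&(abs(y-yy)<.03)&(z>.1);p=W[m]
        print(S,len(p),np.median(p,0).round(4),p.min(0).round(4),p.max(0).round(4), W[m&(z>.13)].mean(0).round(4))
c=manip.camera("wrist");o=manip.get_obs()
T=np.linalg.inv(c["world_to_cam"]);Rt=np.array(o["tool_rot"])
print(Rt.T@(T[:3,3]-o["tcp_pos"]),Rt.T@T[:3,:3],c["mtx"])
E
```

```text
slab 2783 ((441.2609558105469, -202.96517944335938), (189.57432556152344, 149.91018676757812), 71.991455078125)
all 4091 ((441.19732666015625, -203.13449096679688), (190.02273559570312, 149.9338836669922), 71.95854949951172)
foot 33 [ 0.5228 -0.1462  0.0392]
foot 6 [ 0.4824 -0.1714  0.038 ]
foot 18 [ 0.4723 -0.1941  0.0378]
foot 29 [ 0.4726 -0.2973  0.0393]
foot 4 [ 0.4752 -0.1594  0.0382]
foot 12 [ 0.4712 -0.1745  0.0376]
foot 7 [ 0.47   -0.2085  0.0378]
foot 7 [ 0.4678 -0.2237  0.038 ]
foot 5 [ 0.4653 -0.1566  0.0381]
foot 159 [ 0.438  -0.1725  0.0379]
foot 11 [ 0.4592 -0.2073  0.0377]
foot 70 [ 0.4436 -0.2193  0.0378]
foot 18 [ 0.4515 -0.2539  0.0377]
foot 5 [ 0.4525 -0.1953  0.0375]
foot 6 [ 0.4402 -0.2277  0.0384]
foot 5 [ 0.4349 -0.2403  0.0379]
foot 21 [ 0.4288 -0.2513  0.0376]
foot 4 [ 0.4296 -0.1428  0.0375]
foot 5 [ 0.427  -0.2234  0.0387]
foot 6 [ 0.4233 -0.2335  0.0384]
foot 6 [ 0.4152 -0.1777  0.039 ]
foot 13 [ 0.4118 -0.2337  0.0378]
foot 32 [ 0.4093 -0.1088  0.0388]
foot 16 [ 0.4098 -0.211   0.0377]
foot 5 [ 0.4121 -0.2462  0.0372]
foot 6 [ 0.4009 -0.225   0.0375]
foot
[... 313 characters left out ...]
 0.133 ] [0.5674 0.0427 0.1001] [0.591  0.0666 0.1384] [0.5792 0.055  0.1345]
top 116 [0.5752 0.1404 0.1309] [0.5653 0.1317 0.1023] [0.5892 0.1569 0.1397] [0.5772 0.1437 0.1346]
scene 215 [0.5709 0.0589 0.1227] [0.5641 0.0411 0.1001] [0.5893 0.0666 0.1384] [0.5756 0.0554 0.1345]
scene 208 [0.5705 0.1477 0.1233] [0.5635 0.1322 0.1002] [0.5862 0.157  0.1382] [0.5748 0.1457 0.1339]
[ 0.08301415 -0.00075563 -0.13796214] [[-8.09500454e-04 -9.54013000e-01 -2.99764142e-01]
 [ 9.99999185e-01 -1.06812276e-03  6.98893484e-04]
 [-9.86938372e-04 -2.99763332e-01  9.54013087e-01]] [[321.9516489    0.         274.21285636]
 [  0.         321.9516489  207.39823316]
 [  0.           0.           1.        ]]
```

Call:
{"fn": "carry_out", "kwargs": {"fingers": [1,1,1,1,1,1,1,1,1,1,1,1,1,1,1,1,1,1,1,1], "xyz": [[0,0,0],[0,0,0],[0,0,0],[21,-44,1],[21,-44,1],[21,-44,1],[21,-44,1],[21,-44,1],[21,-44,1],[21,-44,1],[21,-44,1],[21,-44,1],[21,-44,1],[21,-44,1],[21,-44,1],[21,-44,1],[21,-44,1],[21,-44,1],[21,-44,1],[0,0,0]], "yaw": [6.28,6.28,6.28,0,0,0,0,0,0,0,0,0,0,0,0,0,0,0,0,0]}}

```text
time_s: 2.75
tcp_pos: [0.5555, 0.0735, 0.232]
tool_rot: [[1.0, 0.011, 0.002], [0.011, -1.0, 0.005], [0.002, -0.005, -1.0]]
wrist_force: [-0.3, 0.2, 0.5]
width: 0.999
grip_force: 0.0
```

```bash
python3 - <<'E'
from h import *
c=manip.camera("wrist");o=manip.get_obs();print(o["time_s"],o["tcp_pos"],o["joints"],o["tool_rot"],o["wrist_force"])
save(c,"w1.png",s=1.4);W=cloud(c);np.save("wrist",W);cv2.imwrite("w.png",c["color"][...,::-1])
for d in manip.outline_of("wrist","driver")+manip.outline_of("wrist","driver_flat"):
    print(d["score"],d["rect"],np.nanmedian(W[d["region"]],0))
x,y,z=W[...,0],W[...,1],W[...,2]
for yy in (.055,.145):
    m=(abs(x-.579)<.025)&(abs(y-yy)<.025)&(z>.125)&(z<.145);p=W[m]
    print(len(p),p.mean(0).round(4),cv2.minAreaRect((p[:,:2]*1000).astype(np.float32)))
m=(abs(x-.579)<.06)&(abs(y-.1)<.12)&(z>.07)&(z<.08)
print(cv2.minAreaRect((W[m][:,:2]*1000).astype(np.float32)))
Wt=np.load("scene.npy");c2=manip.camera("scene")
for q in ["pepper_mill","salt_shaker","mug_white"]:
    for d in manip.outline_of("scene",q)[:2]: print(q,d["score"],np.nanmedian(Wt[d["region"]],0).round(3))
E
```

```text
2.8 [0.55455345 0.06937814 0.23157325] [   7.10650893   18.60524224  -23.10048356  103.95901677    8.26871651
   59.04783808 -108.77808525] [[ 9.99976188e-01  6.88885090e-03  4.08741601e-04]
 [ 6.88800855e-03 -9.99974222e-01  2.02765877e-03]
 [ 4.22699303e-04 -2.02479507e-03 -9.99997861e-01]] [-0.4603346  -0.2908832   0.48049089]
0.97 [283.4, 157.0, 32.1, 45.9] [0.58574167 0.05520285 0.13486749]
0.83 [284.0, 244.5, 31.6, 46.5] [0.4818947  0.05050984 0.08716903]
0.72 [375.2, 156.6, 66.1, 42.5] [ 0.58465495 -0.03767085  0.11631997]
0.66 [350.2, 222.4, 37.0, 41.3] [ 0.51062986 -0.01435896  0.07051475]
0.58 [167.3, 158.8, 48.8, 41.9] [0.58380373 0.13961797 0.13103579]
987 [0.5825 0.0546 0.1352] ((581.3023071289062, 54.346954345703125), (23.909330368041992, 23.70014190673828), 2.205007314682007)
853 [0.5817 0.1421 0.1338] ((580.0882568359375, 143.6048126220703), (24.56288719177246, 24.211406707763672), 83.07923889160156)
((580.3075561523438, 99.39189147949219), (60.54597473144531, 160.5464324951172), 0.8250062465667725)
pepper_mill 0.56 [ 0.729 -0.096  0.068]
pepper_mill 0.52 [ 0.422 -0.182  0.026]
salt_shaker 0.55 [ 0.689 -0.006  0.062]
mug_white 0.6 [0.749 0.14  0.067]
```

View pics/w1.png

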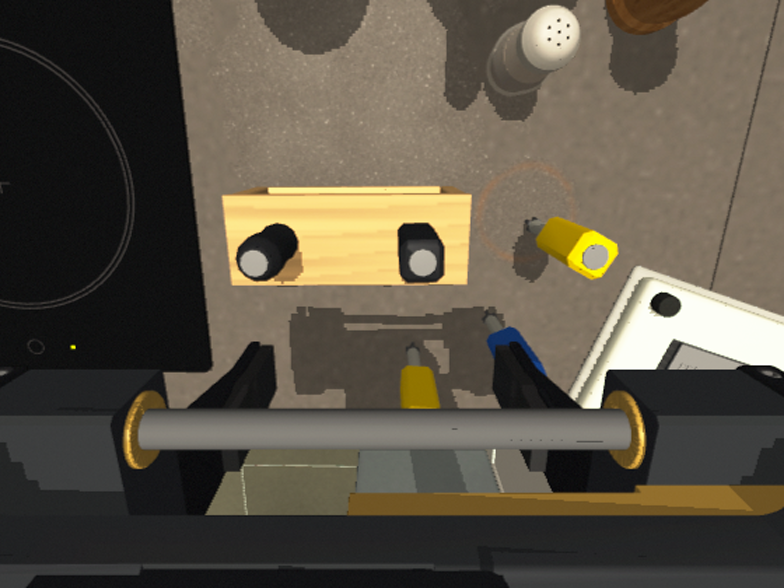

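The wrist picture shows two black handles in the rack. The right one, at view px (421,250) or raw (300,178), has a flat-sided square outline. The left one, at view px (262,255), is round. Yellow handles are at (580,250) and (418,388), and a blue one at (515,345). I'll confirm the right one in an enlarged crop.

```bash
python3 - <<'E'
import cv2
im=cv2.imread("w.png")[140:215,150:350];cv2.imwrite("pics/crop1.png",cv2.resize(im,None,fx=4,fy=4,interpolation=cv2.INTER_CUBIC))
E
```

```text
(no output)
```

View pics/crop1.png

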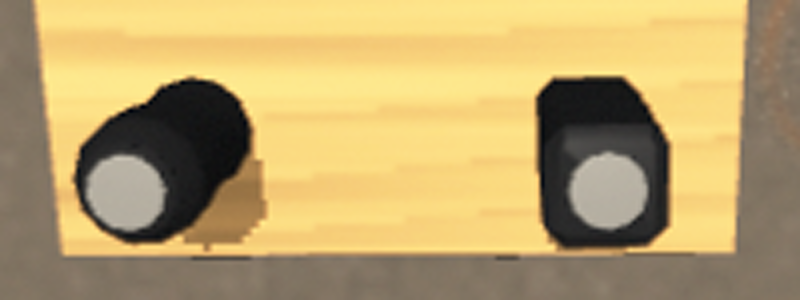

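The right handle (crop px 605,185) is square with chamfered corners and black, so it is the driver. The left one (125,190) is round and is the flat-bladed screwdriver.

Call:
{"fn": "carry_out", "kwargs": {"fingers": [1,1,1,1,1,1,1,1,1,1,1,1,1,1,1], "xyz": [[26,13,0],[0,0,0],[0,0,0],[0,0,0],[0,0,0],[0,0,0],[0,0,0],[0,0,0],[0,0,0],[0,0,0],[0,0,0],[0,0,0],[0,0,0],[0,0,0],[0,0,0]], "yaw": [0,-8.5,-8.5,-8.5,-8.5,-8.5,-8.5,-8.5,-8.5,-8.5,-8.5,-6,0,0,0]}}

```text
time_s: 4.6
tcp_pos: [0.58, 0.0516, 0.2316]
tool_rot: [[-0.015, 1.0, 0.0], [1.0, 0.015, -0.0], [-0.0, 0.0, -1.0]]
wrist_force: [0.7, 0.0, 0.5]
width: 0.998
grip_force: 0.0
```

```bash
python3 - <<'E'
from h import *
o=manip.get_obs();R=np.array(o["tool_rot"]);print(o["time_s"],o["tcp_pos"].round(4),o["joints"],np.degrees(np.arctan2(R[1,0],R[0,0])),o["qd"].round(2))
print(R.round(4),(R.T@(np.array([.5808,.0545,.117])-o["tcp_pos"])*1000).round(1))
E
```

```text
4.6 [0.58   0.0516 0.2316] [ 21.77722912  24.24034869 -41.0062544  100.16420463  17.76003898
  62.23277089 -24.2499542 ] 90.86647862903266 [-0.3   0.1  -0.18 -0.1   0.01  0.03  0.34]
[[-1.510e-02  9.999e-01  2.000e-04]
 [ 9.999e-01  1.510e-02 -5.000e-04]
 [-5.000e-04  2.000e-04 -1.000e+00]] [  2.9   0.8 114.6]
```

Call:
{"fn": "carry_out", "kwargs": {"fingers": [1,1,1,1,1,1,0,0,0,0,0,0,0,0,0,0], "xyz": [[3,1,15],[0,0,25],[0,0,25],[0,0,25],[0,0,24.5],[0,0,0],[0,0,0],[0,0,0],[0,0,0],[0,0,0],[0,0,0],[0,0,0],[0,0,0],[0,0,0],[0,0,0],[0,0,0]], "yaw": [0,0,0,0,0,0,0,0,0,0,0,0,0,0,0,0], "grip_force": 55}}

```text
time_s: 6.2
tcp_pos: [0.581, 0.0552, 0.117]
tool_rot: [[-0.017, 1.0, 0.0], [1.0, 0.017, -0.0], [-0.0, 0.0, -1.0]]
wrist_force: [0.7, -1.2, -0.2]
width: 0.272
grip_force: 55.0
```

Call:
{"fn": "carry_out", "kwargs": {"fingers": [0,0,0,0,0,0,0,0,0,0,0,0,0,0,0,0,0,0,0,0], "xyz": [[0,0,-20],[0,0,-30],[0,0,-30],[0,0,-30],[0,0,-30],[-28.4,-15.4,0],[-28.4,-15.4,0],[-28.4,-15.4,0],[-28.4,-15.4,0],[-28.4,-15.4,0],[-28.4,-15.4,0],[-28.4,-15.4,0],[-28.4,-15.4,0],[-28.4,-15.4,0],[-28.4,-15.4,0],[0,0,20],[0,0,25],[0,0,25],[0,0,0],[0,0,0]], "yaw": [0,0,0,0,0,0,0,0,0,0,0,0,0,0,0,7.2,7.2,7.1,0,0]}}

```text
time_s: 8.2
tcp_pos: [0.432, -0.2312, 0.1872]
tool_rot: [[0.347, 0.938, -0.0], [0.938, -0.347, 0.0], [0.0, -0.001, -1.0]]
wrist_force: [-0.2, 0.7, -0.7]
width: 0.269
grip_force: 55.0
```

```bash
python3 - <<'E'
from h import *
c=manip.camera("wrist");o=manip.get_obs();R=np.array(o["tool_rot"]);print(o["time_s"],o["tcp_pos"].round(4),o["joints"].round(1),np.degrees(np.arctan2(R[1,0],R[0,0])),o["wrist_force"],o["width"])
save(c,"w2.png",s=1.4);cv2.imwrite("w.png",c["color"][...,::-1]);W=cloud(c);np.save("wrist",W)
M=c["world_to_cam"];K=c["mtx"]
def px(p):
    q=K@(M[:3,:3]@p+M[:3,3]);return (q[:2]/q[2]).round(1)
print("well",px(np.array([.4317,-.2315,.036])),px(np.array([.4317,-.2315,.045])),"tip",px(o["tcp_pos"]+R[:,2]*.102))
print(np.degrees(np.arctan2(R[1,2],1)),R[:,2])
for q in ["screw","cover_well","driver"]:
    for d in manip.outline_of("wrist",q)[:2]: print(q,d["score"],d["rect"],np.nanmedian(W[d["region"]],0).round(4))
E
```

```text
8.25 [ 0.4327 -0.2314  0.188 ] [ 50.7  16.5 -32.5 114.8  11.2  51.7  -8. ] 69.65388923493366 [-0.19150121 -0.19916048 -1.09760047] 0.27105082790565616
well [274.2 200.2] [274.2 202.9] tip [275.6 217.4]
-0.027373597847744586 [ 1.34359445e-03 -4.77759447e-04 -9.99998983e-01]
screw 0.69 [264.3, 184.0, 22.5, 28.7] [ 0.4339 -0.2318  0.0368]
cover_well 0.82 [184.1, 50.7, 176.5, 210.2] [ 0.4507 -0.1848  0.0273]
driver 0.58 [246.3, 211.6, 54.1, 117.8] [ 0.4345 -0.2217  0.1873]
```

View pics/w2.png

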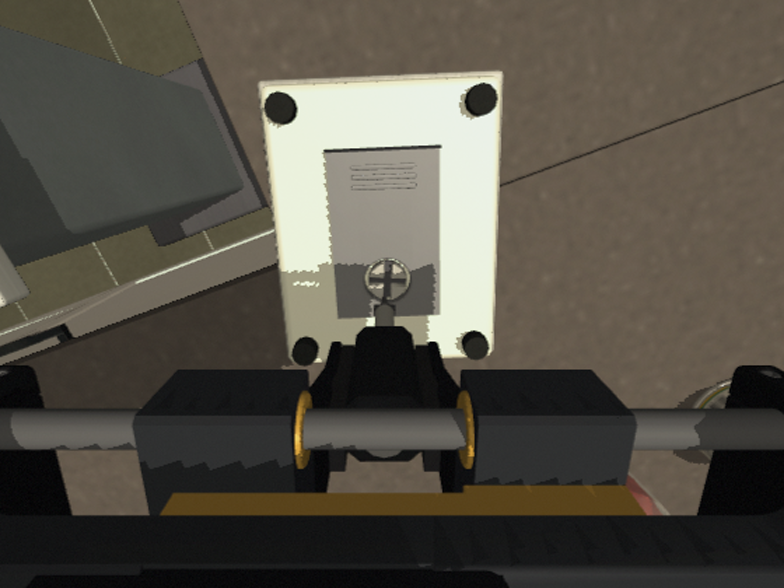

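The picture shows the screw with its cross slot at view px (388,280), and the bit tip just in front of it at (385,305). The bit must shift a little along tool +y. I'll measure it in a crop.

```bash
python3 - <<'E'
import cv2
im=cv2.imread("w.png")[170:240,230:320];cv2.imwrite("pics/crop2.png",cv2.resize(im,None,fx=8,fy=8,interpolation=cv2.INTER_CUBIC))
import numpy as np
W=np.load("wrist.npy")
print((W[186:216:3,277]*1000).round(1).tolist());print((W[200,262:294:3]*1000).round(1).tolist())
E
```

```text
[[438.4, -220.8, 30.9], [437.6, -223.2, 32.4], [436.4, -226.5, 30.0], [435.5, -228.7, 32.0], [nan, nan, nan], [433.4, -234.6, 30.9], [432.3, -237.5, 30.7], [431.3, -240.1, 31.2], [430.4, -242.7, 31.9], [428.8, -247.3, 26.6]]
[[419.7, -230.0, 26.0], [423.1, -229.5, 31.6], [425.7, -230.7, 30.7], [428.2, -232.2, 29.1], [431.1, -232.6, 31.1], [433.7, -233.6, 31.2], [436.4, -234.8, 30.6], [439.1, -235.5, 31.4], [441.8, -236.4, 31.7], [444.5, -237.4, 31.6], [446.9, -239.9, 26.6]]
```

View pics/crop2.png

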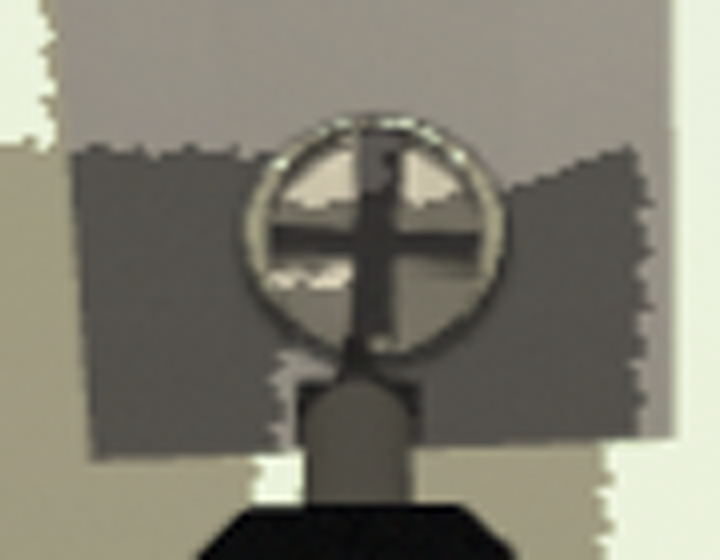

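Call:
{"fn": "carry_out", "kwargs": {"fingers": [0,0,0,0,0], "xyz": [[0,2.3,10],[0,0,15],[0,0,5],[0,0,0],[0,0,0]], "yaw": [0,0,0,0,0]}}

```text
time_s: 8.9
tcp_pos: [0.4344, -0.2323, 0.1573]
tool_rot: [[0.35, 0.937, 0.0], [0.937, -0.35, -0.0], [0.0, 0.0, -1.0]]
wrist_force: [-0.0, 0.6, -0.8]
width: 0.27
grip_force: 55.0
```

```bash
python3 - <<'E'
from h import *
c=manip.camera("wrist");o=manip.get_obs();R=np.array(o["tool_rot"]);print(o["time_s"],o["tcp_pos"].round(4),np.degrees(np.arctan2(R[1,0],R[0,0])),o["wrist_force"],o["moment"])
save(c,"crop3.png",(235,165,80,70),9);M=c["world_to_cam"];K=c["mtx"]
def px(p):
    q=K@(M[:3,:3]@p+M[:3,3]);return (q[:2]/q[2]).round(1)
print("well",px(np.array([.4342,-.2319,.036])),px(np.array([.4342,-.2319,.045])),"tip",px(o["tcp_pos"]+R[:,2]*.102))
E
```

```text
8.95 [ 0.4345 -0.2324  0.1575] 69.5085304597912 [-0.29460041  0.02595589 -1.61992972] [ 0.0121951  -0.12200939  0.02550052]
well [274.  209.2] [274.  212.5] tip [274.7 217.1]
```

View pics/crop3.png

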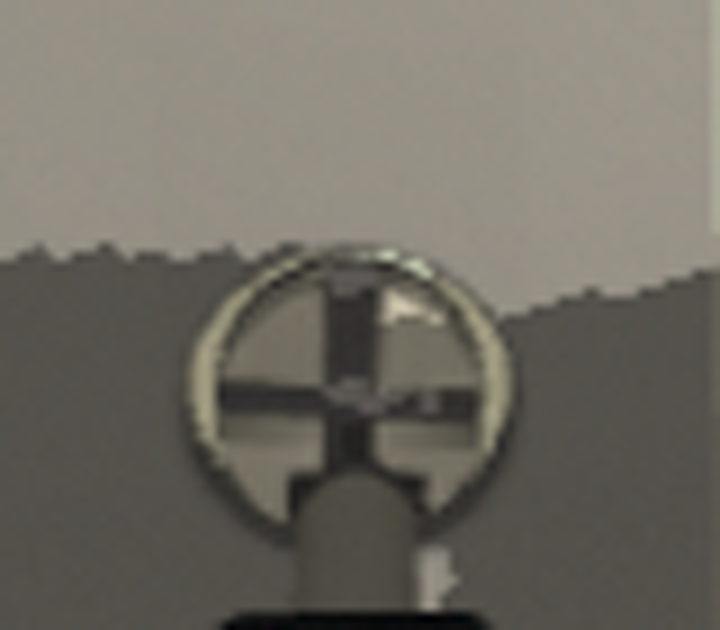

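The ring is centred at crop px (351,395) and the bit at (357,478). The arms line up with the slot, and the lateral error is about 0.5 mm. I'll correct that and feel downward.

Call:
{"fn": "carry_out", "kwargs": {"fingers": [0,0,0,0,0,0,0,0], "xyz": [[0.3,-0.5,2],[0,0,2],[0,0,2],[0,0,1],[0,0,1],[0,0,1],[0,0,0],[0,0,0]], "yaw": [0,0,0,0,0,0,0,0]}}

```text
time_s: 9.75
tcp_pos: [0.4338, -0.2318, 0.1481]
tool_rot: [[0.35, 0.937, 0.0], [0.937, -0.35, -0.0], [-0.0, 0.0, -1.0]]
wrist_force: [0.3, 0.2, -1.3]
width: 0.272
grip_force: 55.0
```

Call:
{"fn": "carry_out", "kwargs": {"fingers": [0,0,0,0,0], "xyz": [[0,0,1],[0,0,1],[0,0,1],[0,0,0],[0,0,0]], "yaw": [0,0,0,0,0]}}

```text
time_s: 10.25
tcp_pos: [0.4337, -0.2318, 0.145]
tool_rot: [[0.35, 0.937, -0.0], [0.937, -0.35, 0.0], [0.0, -0.0, -1.0]]
wrist_force: [-0.2, 0.5, -0.8]
width: 0.271
grip_force: 55.0
```

Tip at about 43 mm, no contact yet.

Call:
{"fn": "carry_out", "kwargs": {"fingers": [0,0,0,0,0], "xyz": [[0,0,1],[0,0,1],[0,0,1],[0,0,0],[0,0,0]], "yaw": [0,0,0,0,0]}}

```text
time_s: 10.75
tcp_pos: [0.4337, -0.2318, 0.142]
tool_rot: [[0.35, 0.937, -0.0], [0.937, -0.35, -0.0], [-0.0, -0.0, -1.0]]
wrist_force: [0.4, 0.3, -1.0]
width: 0.268
grip_force: 55.0
```

Call:
{"fn": "carry_out", "kwargs": {"fingers": [0,0,0,0,0], "xyz": [[0,0,1],[0,0,1],[0,0,1],[0,0,0],[0,0,0]], "yaw": [0,0,0,0,0]}}

```text
time_s: 11.25
tcp_pos: [0.4337, -0.2318, 0.139]
tool_rot: [[0.35, 0.937, -0.0], [0.937, -0.35, -0.0], [-0.0, -0.0, -1.0]]
wrist_force: [0.8, -0.5, -1.3]
width: 0.273
grip_force: 55.0
```

Call:
{"fn": "carry_out", "kwargs": {"fingers": [0,0,0,0,0], "xyz": [[0,0,1],[0,0,1],[0,0,1],[0,0,0],[0,0,0]], "yaw": [0,0,0,0,0]}}

```text
time_s: 11.75
tcp_pos: [0.4337, -0.2318, 0.136]
tool_rot: [[0.35, 0.937, -0.0], [0.937, -0.35, 0.0], [0.0, -0.0, -1.0]]
wrist_force: [-0.2, 0.7, -1.6]
width: 0.275
grip_force: 55.0
```

Call:
{"fn": "carry_out", "kwargs": {"fingers": [0,0,0,0,0], "xyz": [[0,0,1],[0,0,1],[0,0,1],[0,0,0],[0,0,0]], "yaw": [0,0,0,0,0]}}

```text
time_s: 12.25
tcp_pos: [0.4337, -0.2318, 0.133]
tool_rot: [[0.35, 0.937, 0.0], [0.937, -0.35, -0.0], [-0.0, 0.0, -1.0]]
wrist_force: [-0.0, 0.2, -1.1]
width: 0.271
grip_force: 55.0
```

Call:
{"fn": "carry_out", "kwargs": {"fingers": [0,0,0,0,0], "xyz": [[0,0,0.7],[0,0,0.7],[0,0,0.6],[0,0,0],[0,0,0]], "yaw": [0,0,0,0,0]}}

```text
time_s: 12.75
tcp_pos: [0.4339, -0.2319, 0.1314]
tool_rot: [[0.35, 0.937, 0.0], [0.937, -0.35, -0.0], [-0.0, 0.0, -1.0]]
wrist_force: [-0.3, 0.7, 3.7]
width: 0.274
grip_force: 55.0
```

Seated: contact at tip about 29.5 mm. Now the push.

Call:
{"fn": "carry_out", "kwargs": {"fingers": [0,0,0,0,0,0], "xyz": [[0,0,1],[0,0,1],[0,0,1],[0,0,0.5],[0,0,0],[0,0,0]], "yaw": [0,0,0,0,0,0]}}

```text
time_s: 13.35
tcp_pos: [0.434, -0.2319, 0.1281]
tool_rot: [[0.35, 0.937, 0.0], [0.937, -0.35, -0.0], [-0.0, 0.0, -1.0]]
wrist_force: [-2.8, 0.0, 7.9]
width: 0.273
grip_force: 55.0
```

Call:
{"fn": "carry_out", "kwargs": {"fingers": [0,0,0,0,0], "xyz": [[0,0,0.8],[0,0,0.8],[0,0,0.2],[0,0,0],[0,0,0]], "yaw": [0,0,0,0,0]}}

```text
time_s: 13.85
tcp_pos: [0.434, -0.2319, 0.1266]
tool_rot: [[0.35, 0.937, 0.0], [0.937, -0.35, -0.001], [-0.001, 0.0, -1.0]]
wrist_force: [-2.7, 1.5, 9.9]
width: 0.27
grip_force: 55.0
```

```bash
python3 - <<'E'
from h import *
o=manip.get_obs();print(o["time_s"],o["tcp_pos"].round(5),o["wrist_force"],o["moment"],o["joints"])
E
```

```text
13.85 [ 0.43402 -0.23188  0.12659] [-2.6706772   1.46064803  9.86025086] [0.23132858 0.69122334 0.006847  ] [ 48.26466638  21.60426114 -30.51328334 117.86121697  15.56039626
  44.34260092 -12.21898624]
```

Call:
{"fn": "carry_out", "kwargs": {"fingers": [0,0,0,0,0,0], "xyz": [[0,-0.3,0.2],[0,0,0.2],[0,0,0],[0,0,0],[0,0,0],[0,0,0]], "yaw": [0,0,0,3,3,3]}}

```text
time_s: 14.45
tcp_pos: [0.4341, -0.2319, 0.1264]
tool_rot: [[0.494, 0.869, 0.001], [0.869, -0.494, -0.001], [-0.0, 0.001, -1.0]]
wrist_force: [-2.5, -0.0, 10.6]
width: 0.267
grip_force: 55.0
```

Call:
{"fn": "carry_out", "kwargs": {"fingers": [0,0,0,0,0], "xyz": [[0,0,0.1],[0,0,0],[0,0,0],[0,0,0],[0,0,0]], "yaw": [4,4,4,4,0]}}

```text
time_s: 14.95
tcp_pos: [0.4343, -0.232, 0.1264]
tool_rot: [[0.714, 0.7, 0.002], [0.7, -0.714, -0.001], [0.0, 0.002, -1.0]]
wrist_force: [-2.5, 1.2, 10.4]
width: 0.268
grip_force: 55.0
```

```bash
python3 - <<'E'
from h import *
o=manip.get_obs();print(o["time_s"],o["tcp_pos"].round(5),o["wrist_force"],o["moment"],o["joints"])
E
```

```text
14.95 [ 0.43429 -0.23202  0.12639] [-2.47202232  1.17258386 10.44415602] [0.17826048 0.49310625 0.0393466 ] [ 43.59998339  20.6516365  -24.72125729 118.13731267  12.43161264
  43.52895041 -34.33036019]
```

Call:
{"fn": "carry_out", "kwargs": {"fingers": [0,0,0,0,0,0,0,0,0], "xyz": [[0,0,0.1],[0,0,0],[0,0,0],[0,0,0],[0,0,0],[0,0,0],[0,0,0],[0,0,0],[0,0,0]], "yaw": [4,4,4,4,4,4,4,4,0]}}

```text
time_s: 15.85
tcp_pos: [0.4346, -0.2325, 0.1265]
tool_rot: [[0.977, 0.215, 0.002], [0.215, -0.977, -0.002], [0.002, 0.003, -1.0]]
wrist_force: [-2.6, 0.5, 11.0]
width: 0.273
grip_force: 55.0
```

```bash
python3 - <<'E'
from h import *
o=manip.get_obs();R=o["tool_rot"];print(o["time_s"],o["tcp_pos"].round(5),o["wrist_force"],o["moment"],o["joints"],np.degrees(np.arctan2(R[1][0],R[0][0])))
E
```

```text
15.85 [ 0.43457 -0.23249  0.12646] [-2.63358446  0.52297867 11.04637436] [-0.04726927  0.46101655 -0.00507169] [ 37.72072713  19.74891457 -17.49836392 118.44066656   8.68316939
  42.81341063 -62.74807795] 12.432771500126028
```

Call:
{"fn": "carry_out", "kwargs": {"fingers": [0,0,0,0,0], "xyz": [[0,0,0],[0,0,0],[0,0,0],[0,0,0],[0,0,0]], "yaw": [3,3,3,0,0]}}

```text
time_s: 16.35
tcp_pos: [0.4346, -0.2327, 0.1265]
tool_rot: [[0.998, 0.061, 0.003], [0.061, -0.998, -0.002], [0.002, 0.002, -1.0]]
wrist_force: [-0.6, 0.8, 9.9]
width: 0.27
grip_force: 55.0
```

```bash
python3 - <<'E'
from h import *
o=manip.get_obs();R=o["tool_rot"];print(o["time_s"],o["tcp_pos"].round(5),o["wrist_force"],o["moment"],np.degrees(np.arctan2(R[1][0],R[0][0])))
E
```

```text
16.35 [ 0.43459 -0.23269  0.12646] [-0.64054804  0.77467402  9.90625896] [-0.06172275  0.47149138  0.00687822] 3.4965572951058137
```

Call:
{"fn": "carry_out", "kwargs": {"fingers": [0,0,0,0,0], "xyz": [[0,0,0],[0,0,0],[0,0,0],[0,0,0],[0,0,0]], "yaw": [2,2,1,0,0]}}

```text
time_s: 16.85
tcp_pos: [0.4346, -0.2327, 0.1265]
tool_rot: [[1.0, -0.026, 0.003], [-0.026, -1.0, -0.002], [0.003, 0.002, -1.0]]
wrist_force: [-0.2, -0.7, 11.7]
width: 0.27
grip_force: 55.0
```

```bash
python3 - <<'E'
from h import *
o=manip.get_obs();R=o["tool_rot"];print(o["time_s"],o["tcp_pos"].round(5),o["wrist_force"],o["moment"],np.degrees(np.arctan2(R[1][0],R[0][0])))
E
```

```text
16.85 [ 0.43458 -0.23273  0.12648] [-0.22368348 -0.68412141 11.68479206] [-0.12836556  0.47281191  0.0605335 ] -1.4996322514394143
```

Call:
{"fn": "carry_out", "kwargs": {"fingers": [0,0,0,0,0], "xyz": [[0,0,0],[0,0,0],[0,0,0],[0,0,0],[0,0,0]], "yaw": [2,2,0,0,0]}}

```text
time_s: 17.35
tcp_pos: [0.4346, -0.2328, 0.1265]
tool_rot: [[0.995, -0.096, 0.003], [-0.096, -0.995, -0.002], [0.003, 0.002, -1.0]]
wrist_force: [-1.0, -1.5, 10.3]
width: 0.271
grip_force: 55.0
```

```bash
python3 - <<'E'
from h import *
o=manip.get_obs();R=o["tool_rot"];print(o["time_s"],o["tcp_pos"].round(5),o["wrist_force"],o["moment"],np.degrees(np.arctan2(R[1][0],R[0][0])))
E
```

```text
17.35 [ 0.43458 -0.2328   0.12649] [-1.03075517 -1.46125143 10.2595728 ] [-0.17813583  0.48430988  0.06049388] -5.499877406745123
```

Call:
{"fn": "carry_out", "kwargs": {"fingers": [0,0,0,0,0,0,0,0,0], "xyz": [[0,0,0],[0,0,0],[0,0,-1],[0,0,-1],[0,0,-1],[0,0,-0.6],[0,0,0],[0,0,0],[0,0,0]], "yaw": [2,0,0,0,0,0,0,0,0]}}

```text
time_s: 18.25
tcp_pos: [0.4345, -0.2328, 0.1295]
tool_rot: [[0.991, -0.131, 0.003], [-0.131, -0.991, -0.002], [0.003, 0.002, -1.0]]
wrist_force: [-0.3, -0.7, 5.8]
width: 0.27
grip_force: 55.0
```

```bash
python3 - <<'E'
from h import *
o=manip.get_obs();R=o["tool_rot"];print(o["time_s"],o["tcp_pos"].round(5),o["wrist_force"],o["moment"],np.degrees(np.arctan2(R[1][0],R[0][0])))
E
```

```text
18.25 [ 0.43454 -0.23279  0.12954] [-0.31851045 -0.73830706  5.82143026] [-0.30722546  0.14137193  0.06459841] -7.504369661695731
```

Call:
{"fn": "carry_out", "kwargs": {"fingers": [0,0,0,0,0,0], "xyz": [[0,0,-0.7],[0,0,-0.5],[0,0,0],[0,0,0],[0,0,0],[0,0,0]], "yaw": [0,0,0,0,0,0]}}

```text
time_s: 18.85
tcp_pos: [0.4343, -0.2324, 0.1304]
tool_rot: [[0.991, -0.131, 0.002], [-0.131, -0.991, -0.001], [0.002, 0.001, -1.0]]
wrist_force: [1.5, -4.0, 4.9]
width: 0.272
grip_force: 55.0
```

Call:
{"fn": "carry_out", "kwargs": {"fingers": [0,0,0,0,0], "xyz": [[0,0,-0.4],[0,0,0],[0,0,0],[0,0,0],[0,0,0]], "yaw": [0,0,0,0,0]}}

```text
time_s: 19.35
tcp_pos: [0.4339, -0.2319, 0.1305]
tool_rot: [[0.991, -0.13, 0.001], [-0.13, -0.991, -0.001], [0.001, 0.0, -1.0]]
wrist_force: [2.9, -3.9, 4.5]
width: 0.268
grip_force: 55.0
```

Call:
{"fn": "carry_out", "kwargs": {"fingers": [0,0,0,0,0,0], "xyz": [[0,0,0],[0,0,0],[0,0,0],[0,0,0],[0,0,0],[0,0,0]], "yaw": [-2,-2,-2,0,0,0]}}

```text
time_s: 19.95
tcp_pos: [0.4337, -0.2318, 0.1305]
tool_rot: [[1.0, -0.027, 0.001], [-0.027, -1.0, -0.0], [0.001, 0.0, -1.0]]
wrist_force: [3.5, -3.3, 4.2]
width: 0.273
grip_force: 55.0
```

```bash
python3 - <<'E'
from h import *
o=manip.get_obs();R=o["tool_rot"];print(o["time_s"],o["tcp_pos"].round(5),o["wrist_force"],o["moment"],np.degrees(np.arctan2(R[1][0],R[0][0])))
E
```

```text
19.95 [ 0.43374 -0.23178  0.13047] [ 3.52697106 -3.27978458  4.1832012 ] [-1.02427915e+00 -8.74145837e-01 -6.05234548e-04] -1.5294617238100148
```

Call:
{"fn": "carry_out", "kwargs": {"fingers": [0,0,0,0,0,0], "xyz": [[0.6,0.6,0],[0,0,-0.5],[0,0,0],[0,0,0],[0,0,0],[0,0,0]], "yaw": [0,0,0,0,0,0]}}

```text
time_s: 20.55
tcp_pos: [0.4339, -0.232, 0.1307]
tool_rot: [[1.0, -0.026, -0.0], [-0.026, -1.0, 0.0], [-0.0, -0.0, -1.0]]
wrist_force: [2.3, -0.9, 4.1]
width: 0.271
grip_force: 55.0
```

```bash
python3 - <<'E'
from h import *
o=manip.get_obs();R=o["tool_rot"];print(o["time_s"],o["tcp_pos"].round(5),o["wrist_force"],o["moment"],np.degrees(np.arctan2(R[1][0],R[0][0])))
E
```

```text
20.55 [ 0.43391 -0.23199  0.13075] [ 2.27443794 -0.9390762   4.13723253] [-0.39318502 -0.76032283 -0.0219832 ] -1.4957194359053743
```

Call:
{"fn": "carry_out", "kwargs": {"fingers": [0,0,0,0,0,0], "xyz": [[0.3,0,-0.4],[0,0,-0.4],[0,0,0],[0,0,0],[0,0,0],[0,0,0]], "yaw": [0,0,0,0,0,0]}}

```text
time_s: 21.15
tcp_pos: [0.4336, -0.2321, 0.1311]
tool_rot: [[1.0, -0.026, -0.002], [-0.026, -1.0, 0.001], [-0.002, -0.001, -1.0]]
wrist_force: [1.1, -1.0, -1.7]
width: 0.268
grip_force: 55.0
```

```bash
python3 - <<'E'
from h import *
o=manip.get_obs();R=o["tool_rot"];print(o["time_s"],o["tcp_pos"].round(5),o["wrist_force"],o["moment"],np.degrees(np.arctan2(R[1][0],R[0][0])))
E
```

```text
21.15 [ 0.43361 -0.23205  0.13112] [ 1.07438772 -1.01049907 -1.73325181] [-0.24490132 -0.456148   -0.00381474] -1.5018651404259782
```

Call:
{"fn": "carry_out", "kwargs": {"fingers": [0,0,0,0,0,0,0,0], "xyz": [[0,0,-2],[0,0,-4],[0,0,-10],[0,0,-15],[0,0,-20],[0,0,-10],[0,0,0],[0,0,0]], "yaw": [0,0,0,0,0,0,0,0]}}

```text
time_s: 21.95
tcp_pos: [0.4338, -0.2321, 0.1925]
tool_rot: [[1.0, -0.026, -0.001], [-0.026, -1.0, 0.0], [-0.001, -0.0, -1.0]]
wrist_force: [0.5, 0.0, -2.1]
width: 0.269
grip_force: 55.0
```

```bash
python3 - <<'E'
from h import *
c=manip.camera("wrist");o=manip.get_obs();R=np.array(o["tool_rot"]);print(o["time_s"],o["tcp_pos"].round(4),np.degrees(np.arctan2(R[1,0],R[0,0])),o["wrist_force"])
M=c["world_to_cam"];K=c["mtx"]
q=K@(M[:3,:3]@np.array([.4342,-.2319,.036])+M[:3,3]);u,v=(q[:2]/q[2]).astype(int);print(u,v)
save(c,"crop4.png",(u-45,v-35,90,70),8)
for n in (0,10):
    a=np.radians(n)
E
```

```text
22.0 [ 0.4336 -0.2321  0.1921] -1.5030771485879775 [-0.42335547 -0.04754878 -1.41692864]
274 197
```

View pics/crop4.png

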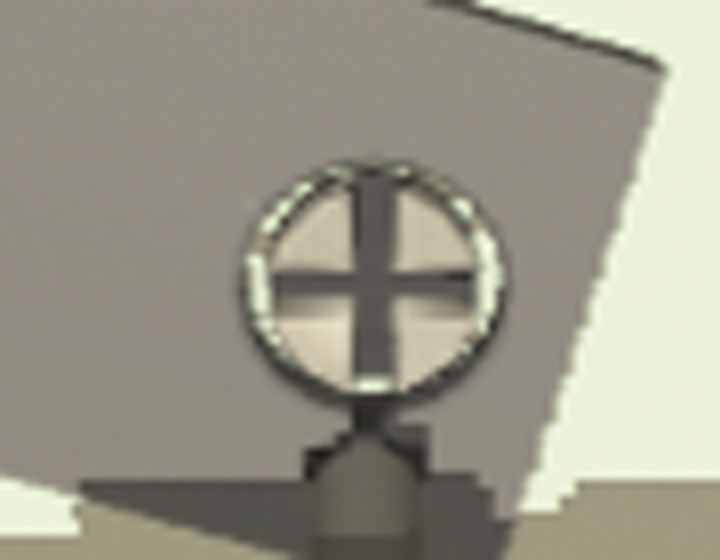

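The cross slot now lines up with the tool at about -1.5°, centred at crop px (375,285). It started at about 70°, so the screw has turned about 70° (~1.2 rad) and stays sunk. Now I'll take the driver back to the rack.

Call:
{"fn": "carry_out", "kwargs": {"fingers": [0,0,0,0,0,0,0,0,0,0,0,0,0,0,0,0], "xyz": [[0,0,-20],[0,0,-25],[0,0,-20],[14,-29.1,0],[14,-29.1,0],[14,-29.1,0],[14,-29.1,0],[14,-29.1,0],[14,-29.1,0],[14,-29.1,0],[14,-29.1,0],[14,-29.1,0],[14,-29.1,0],[0,0,0],[0,0,0],[0,0,0]], "yaw": [0,0,0,0,0,0,0,0,0,0,0,0,0,0,0,0]}}

```text
time_s: 23.6
tcp_pos: [0.5813, 0.0535, 0.2567]
tool_rot: [[1.0, -0.028, -0.002], [-0.028, -1.0, -0.001], [-0.002, 0.001, -1.0]]
wrist_force: [-0.1, -0.1, -1.4]
width: 0.268
grip_force: 55.0
```

```bash
python3 - <<'E'
from h import *
c=manip.camera("wrist");o=manip.get_obs();R=np.array(o["tool_rot"]);print(o["time_s"],o["tcp_pos"].round(4),o["joints"].round(1),R.round(3))
M=c["world_to_cam"];K=c["mtx"]
def px(p):
    q=K@(M[:3,:3]@p+M[:3,3]);return (q[:2]/q[2]).round(1)
print(px(np.array([.5806,.0547,.075])),px(o["tcp_pos"]+R[:,2]*.102),(R.T@(np.array([.5806,.0547,.117])-o["tcp_pos"])*1000).round(1))
save(c,"crop5.png",(210,150,130,100),6)
E
```

```text
23.65 [0.5814 0.0532 0.257 ] [   9.8   19.8  -24.6   98.9    9.2   63.4 -109.3] [[ 1.    -0.028 -0.002]
 [-0.028 -1.    -0.001]
 [-0.001  0.001 -1.   ]]
[273.4 191.4] [275.3 216.4] [ -0.6  -1.6 140. ]
```

View pics/crop5.png

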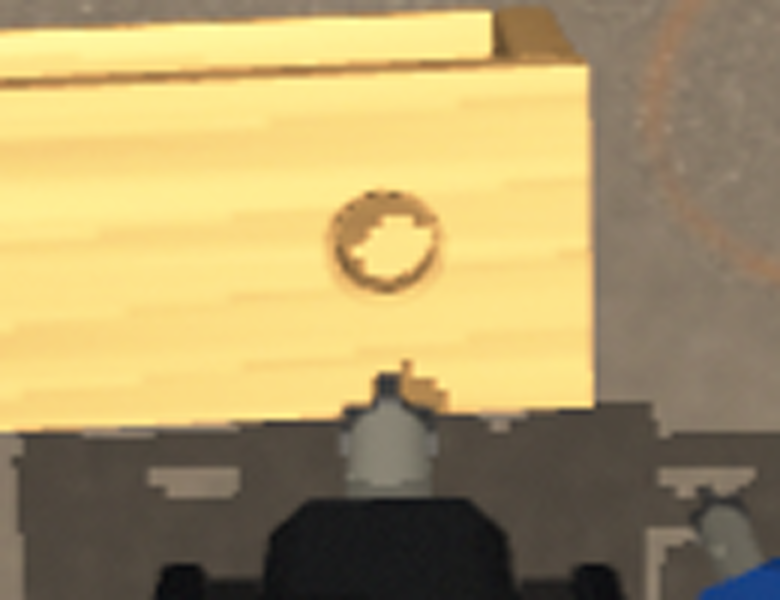

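The hole is at crop px (385,242) and the bit at (390,400), so they line up to within about 1 mm. I'll lower it in two stages.

Call:
{"fn": "carry_out", "kwargs": {"fingers": [0,0,0,0,0,0,0,0,0,0,0,0], "xyz": [[0,-1,15],[0,0,25],[0,0,25],[0,0,10],[0,0,10],[0,0,10],[0,0,10],[0,0,10],[0,0,10],[0,0,10],[0,0,0],[0,0,0]], "yaw": [0,0,0,0,0,0,0,0,0,0,0,0]}}

```text
time_s: 24.85
tcp_pos: [0.582, 0.056, 0.1225]
tool_rot: [[1.0, -0.026, -0.0], [-0.026, -1.0, 0.0], [-0.0, 0.0, -1.0]]
wrist_force: [-0.8, 0.3, -1.8]
width: 0.27
grip_force: 55.0
```

Call:
{"fn": "carry_out", "kwargs": {"fingers": [0,0,0,0,0,0.3,0.35,0.45,0.6,0.6,0.6,0.6], "xyz": [[0,1,2],[0,0,2],[0,0,1],[0,0,0],[0,0,0],[0,0,0],[0,0,0],[0,0,0],[0,0,0],[0,0,0],[0,0,0],[0,0,0]], "yaw": [0,0,0,0,0,0,0,0,0,0,0,0]}}

```text
time_s: 26.05
tcp_pos: [0.5819, 0.0549, 0.1177]
tool_rot: [[1.0, -0.026, 0.0], [-0.026, -1.0, -0.0], [0.0, 0.0, -1.0]]
wrist_force: [0.6, 0.1, -0.5]
width: 0.589
grip_force: 0.0
```

Call:
{"fn": "carry_out", "kwargs": {"fingers": [0.6,0.6,0.6,0.6,0.6,0.6,0.6], "xyz": [[0,0,-10],[0,0,-20],[0,0,-30],[0,0,-30],[0,0,-30],[0,0,0],[0,0,0]], "yaw": [0,0,0,0,0,0,0]}}

```text
time_s: 26.75
tcp_pos: [0.5821, 0.0549, 0.2388]
tool_rot: [[1.0, -0.026, 0.002], [-0.026, -1.0, -0.0], [0.002, 0.0, -1.0]]
wrist_force: [-0.6, -0.2, -0.5]
width: 0.601
grip_force: 0.0
```

```bash
python3 - <<'E'
from h import *
c=manip.camera("wrist");o=manip.get_obs();print(o["time_s"],o["tcp_pos"].round(4),o["width"],o["wrist_force"])
W=cloud(c);x,y,z=W[...,0],W[...,1],W[...,2]
m=(abs(x-.58)<.03)&(abs(y-.055)<.03)&(z>.12)&(z<.16);p=W[m]
print(len(p),p.mean(0).round(4),np.nanpercentile(p[:,2],[50,95]),cv2.minAreaRect((p[:,:2]*1000).astype(np.float32)))
c=manip.camera("scene");W=cloud(c);x,y,z=W[...,0],W[...,1],W[...,2]
for yy in (.055,.145):
    m=(abs(x-.575)<.03)&(abs(y-yy)<.03)&(z>.1)&(z<.145);p=W[m];print(np.nanmedian(p,0).round(4),p.max(0).round(4))
save(c,"scene2.png",(140,190,260,160),3)
E
```

```text
26.8 [0.5815 0.0547 0.2375] 0.6009091146904542 [-1.13556068 -0.56398931 -0.66063571]
922 [0.5832 0.0553 0.1343] [0.13539238 0.13771826] ((581.087646484375, 55.305545806884766), (23.746845245361328, 23.93185043334961), 88.99102783203125)
[0.5706 0.0605 0.1228] [0.5882 0.0684 0.1379]
[0.5705 0.148  0.1233] [0.5866 0.1558 0.1397]
```

View pics/scene2.png

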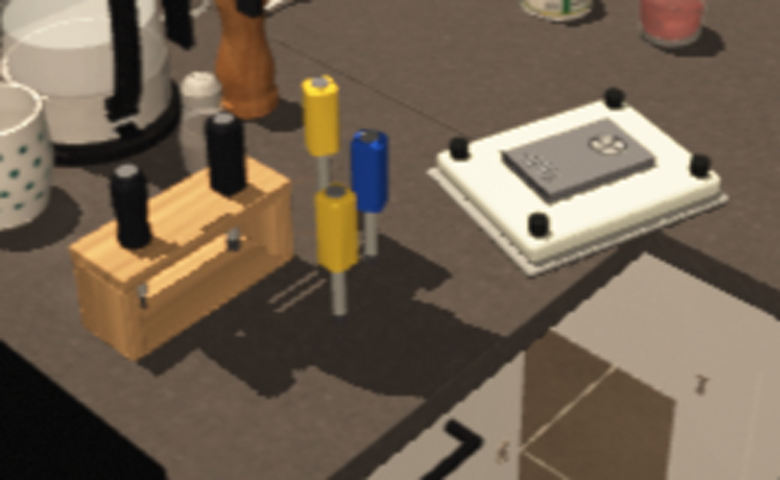

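The square-handled driver hangs upright in its hole at px (225,155), with its handle top at the original 135 mm. The flat driver at (130,205) and everything else are where they were, so I'm handing the job in.

```bash
python3 -c "
from plant import manip
print(manip.sign_off())"
```

```text
the job is handed in; nothing more can be done
None
```

I turned the screw about 1.2 rad clockwise under a push of about 12 N, and it stayed turned when I withdrew the bit. The cross-tipped screwdriver hangs upright in its hole again, nothing else was disturbed, and the job is handed in at about 27 s; sign-off returned no verdict.

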